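Lock the vegetable slicer's sled with its pin

TASK

Make the vegetable slicer safe to put away: slide its sled up the slope against the yoke so that it covers the blade, then take the lock pin (the one with the straight barrel grip) out of the wooden block and push it fully home through the holes of yoke and sled, and let go. Leave the ball-headed pin in its block, and leave everything else standing where it is.

Things in the scene. Friction and masses are not known exactly. Their poses are not given: they have to be found in the camera images.
- slicer: Vegetable slicer (mandoline), fixed to the worktop: aluminium deck 250 x 120 x 10 mm between grey side rails, on bar legs, sloping 32 degrees with the low end towards the robot. A steel yoke (bridge) 36 mm long up the slope, 112 wide, 8 thick, spans the deck near its high end. Origin on the worktop under the deck's centre; x is the level direction in which the deck rises. Place and yaw vary.
- lock_hole (a point): Mouth of the lock hole, 11.5 mm wide, in the centre of the yoke's upper face. z points out of the hole, square to the deck (32 degrees from vertical, leaning to the robot); x up the slope. Below the mouth: 8 mm yoke plate, 2.5 mm gap, 7 mm sled tongue, then the deck plate with an equal hole right through, its underside 29 mm below the mouth.
- sled (a joint): The slicer's sled, a white plate 90 x 90 x 10 mm on the deck with a grey round knob and, at its upper end, a steel tongue (34 wide, 7 thick) that runs under the yoke. Value in m up the slope: 0 low, 0.070 holes of tongue and yoke in line, 0.071 end stop (the plate then meets the yoke, and covers the blade). About 3 N of friction; it stays where it is left.
- sled_knob (a point): Centre of the flat top of the sled's upright grey knob: 22 mm wide, 30 mm high above the sled's plate, axis square to the deck. Axes as lock_hole: x up the slope, z out of the deck.
- sled_hole (a point): Mouth of the 11.5 mm hole in the sled's tongue, 64 mm up the slope from the knob's axis, on the tongue's upper face, 10.5 mm below the level of the yoke's upper face; axes as lock_hole.
- pin_block: Pale wooden block 110 x 54 x 50 mm, fixed on the worktop left or right of the slicer, with two upright holes (11.5 mm wide, 46 deep) in its top, 30 mm either side of its centre along its x axis, in which the slicer's two pins stand head up; either pin may be in either hole. Origin: centre of its underside.
- lock_pin: Steel lock pin, about 60 g, upright in the block: shaft 9 mm thick, 40 long, with a tapered nose (4 mm at the tip); flange 26 mm wide, 4 thick; above it a straight barrel grip 18 mm wide, 36 high. Origin on the axis at the flange's underside, where the shaft begins; z along the axis to the grip. Home in the slicer, the flange rests on the yoke.
- ball_pin: Another steel pin in the block's other hole: shaft 9 mm thick, only 22 long, flange 26 mm wide, ball head 24 mm wide, top 36 mm above the flange's underside. Origin at the flange's underside, z up. Leave it.
- mill: Dark wooden pepper mill 58 mm wide, 150 mm high, upright beyond one end of the block. Origin: centre of its underside. Leave it.
- spice: Glass spice jar with a dark red cap, 43 mm wide, 98 mm high, upright beside the block. Origin: centre of its underside. Leave it.
- canister: White ceramic canister with wooden lid, 90 mm wide, 110 mm high, on the other side of the slicer from the block. Origin: centre of its underside. Leave it.

How it is judged:
By the outcome, as a careful person would: the job done as asked, in the order asked, and still so for the second after the job is handed in, with the robot touching nothing.
It also fails if it takes over 61 s, if anything falls off the work surface, if the arm or the gripper's body presses on something with over 40 N, if the wrist force passes 120 N, or if a joint passes its speed limit or range.

ROBOT

A 6-joint arm with a two-finger parallel gripper is mounted at the origin on a cart in front of the work surface, level with it; the furniture and walls round the work are solid. World frame = base frame: x ahead of the robot, y to its left, z up, the work surface at z = 0. Lengths are in m, angles in degrees, forces in N, time in s.
With the tool pointing down it reaches from about 0.3 to 0.75 m from the base axis. Payload 8.5 kg.
Tool frame: the origin (TCP) lies at the very end of the fingers, on their centre line; the grasp point (between the pads) lies 19 mm behind it (env.grasp_offset is the distance from the TCP to the grasp point, in m); y points along the fingers, z is the direction in which the jaws open and shut, and the axes are right-handed (so a half turn about y gives the same grasp; the last joint's range is limited). The gripper opens to 85 mm and grips with 20 to 120 N. Pads are 22 mm wide; open, the fingers measure 114 mm over their backs; the gripper's body (76 mm by 85 mm) begins 54 mm behind the grasp point. The pads swing forward as they close: fully open they stand 13 mm farther back than shut.
Start: joints at [-80.976, 21.807, 74.336, -0, 83.858, -12.336], TCP at [0.2, -0.512, 0.231] pointing down, gripper open.
Joint ranges: [-178.18, 178.18], [-50.72, 133.34], [12.68, 142.11], [-81.47, 261.47], [9.98, 163.14], [-165.26, 165.26]. Speed limits (degrees/s): [136.94, 136.94, 180, 180, 180, 180].

INTERFACE

Orientations are given as a 3x3 rotation matrix whose columns are the frame's x, y, z axes.
In Python, from rig import env gives the robot as it stands. The module is installed in compiled form; this text tells all that it offers.
- The arm moves only by the shell command python3 -m pendant 'ROWS' [FORCE]. ROWS is JSON, a list of rows, each a list of 3 entries, a list of its own where there are three numbers: the shift along the world's x, y, z as a fraction of full scale, then the turn about the world's z as a fraction of full scale, then the opening, from 0 (shut) to 1 (fully open). A call has 1 to 12 rows; each row shifts and turns the commanded pose from where the row before left it; what a row does not reach is not made up. Full scale, the value 1, is 30 mm for a shift and 5 degrees for a turn. A row lasts 1/12 s, in which the tool goes at most 41.7 mm and 7.16 degrees, less where a joint would pass 70% of its speed; a pose out of reach is approached as far as the arm can. A call with a number of a shift or a turn outside -1 to 1 is refused whole. A call with a gripper value outside its range is refused whole. The fingers move at their own pace and stop on an object; FORCE is the grip in N (left out, the last holds). Time passes only in rows, so rows that do not move let the fingers close. It gives the time, the measured TCP pose, the force and the opening at its end, in the units of the state.
- env.observe(): the state, without advancing time (a new reading comes with each control period).
- env.get_image(name): name is "scene" or "top" or "wrist"; returns (picture, depth): 400x640x3 uint8, red, green, blue; 400x640 float32, m along the optical axis (not along the pixel's ray), 0 where there is no reading.
- env.camera_model(name): a dict with "camera_matrix" (3x3 intrinsics, pixels), "dist_coeffs" ([k1, k2, p1, p2, k3] as OpenCV has them; the pictures are not rectified), "R" (3x3) and "t" (3): a world point X has camera coordinates R X + t; the wrist camera has in their place "tool_from_camera" (4x4, takes a point from camera to tool coordinates, whose origin is the TCP and whose axes are the tool frame's). Camera axes: x right, y down, z forward; pixel columns grow to the right and rows downward; lengths in m; the calibration is good to about 2 mm. A picture is of the moment at which its call begins: read the wrist's pose just before it. camera_model takes no time and is no camera call.
- env.close_job(): hands the job in, once; it reports no verdict.
The state is a dict: "time_s": time; "q": joint angles; "qvel": joint speeds; "joint_efforts": joint torques, N m; "position": TCP position; "tool_rot": TCP orientation; "ft_force": force on the tool from outside, world axes, zero at the start; "wrist_torque": the same for the moment, N m; "grip_width": finger opening in m.
Only numpy, scipy, OpenCV 4.12 (cv2) and the standard library are available. Lean on these libraries where they do the work, as an engineer would, in place of code of your own. Each camera call takes 0.05 s, during which the arm holds its last target.

## Working session

There is one attempt and no reset: what is moved stays moved. The work goes in short steps, Python scripts to look and compute and a shell command to move; the robot and the scene stay as the last step left them, time stands still between calls to the robot, and variables do not carry over. Pictures are saved under pics/ and viewed, and the job is handed in when it is done.

```bash
mkdir -p pics; python3 - <<'E'
from rig import env
import cv2,numpy as np
s=env.observe();print({k:np.round(v,3).tolist() for k,v in s.items()}, env.grasp_offset)
for n in("scene","top","wrist"):
    p,d=env.get_image(n);cv2.imwrite(f"pics/{n}0.png",p[...,::-1]);np.savez(f"pics/{n}0.npz",p=p,d=d)
    m=env.camera_model(n);print(n,{k:np.round(v,3).tolist() for k,v in m.items()})
E
```

```text
{'time_s': 0.0, 'q': [-80.976, 21.841, 74.386, -0.001, 83.858, -12.338], 'qvel': [-0.059, 0.061, -0.062, -0.068, -0.181, 0.138], 'joint_efforts': [0.0, -44.845, -23.128, -0.0, 0.005, 0.0], 'position': [0.2, -0.512, 0.231], 'tool_rot': [[-0.931, -0.0, 0.364], [-0.364, 0.001, -0.931], [-0.0, -1.0, -0.001]], 'ft_force': [0.217, -0.387, 0.127], 'wrist_torque': [-0.002, 0.029, 0.032], 'grip_width': 0.085} 0.0187
scene {'camera_matrix': [[390.726, 0.0, 322.765], [0.0, 390.726, 200.654], [0.0, 0.0, 1.0]], 'dist_coeffs': [-0.044, 0.0, 0.0, 0.0, 0.0], 'R': [[0.871, -0.491, -0.001], [-0.365, -0.648, -0.668], [0.327, 0.583, -0.744]], 't': [-0.472, 0.253, 1.285]}
top {'camera_matrix': [[375.836, 0.0, 318.695], [0.0, 375.836, 195.207], [0.0, 0.0, 1.0]], 'dist_coeffs': [-0.074, 0.0, 0.0, 0.0, 0.0], 'R': [[0.105, -0.994, -0.002], [-0.966, -0.102, -0.237], [0.236, 0.027, -0.971]], 't': [-0.077, 0.545, 1.342]}
wrist {'camera_matrix': [[348.38, 0.0, 325.325], [0.0, 348.38, 190.887], [0.0, 0.0, 1.0]], 'dist_coeffs': [0.003, 0.0, 0.0, 0.0, 0.0], 'tool_from_camera': [[0.0, 0.946, 0.325, -0.083], [0.001, -0.325, 0.946, -0.142], [1.0, 0.0, -0.001, -0.001], [0.0, 0.0, 0.0, 1.0]]}
```

View pics/scene0.png

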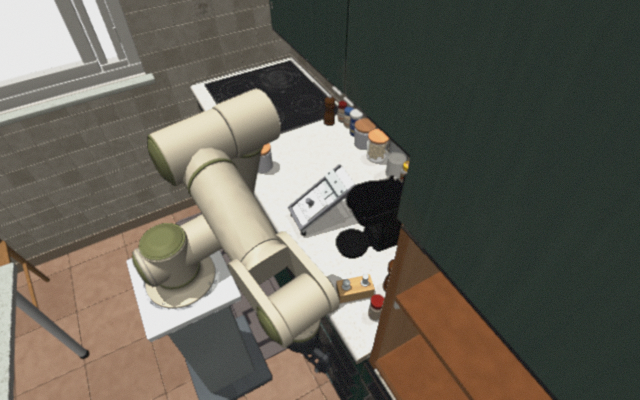

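View pics/top0.png

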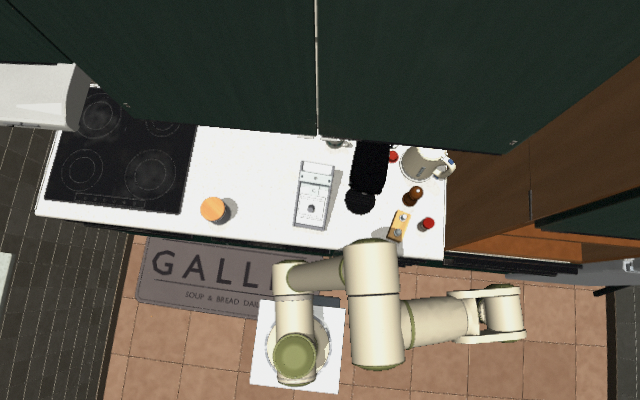

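```bash
cat > h.py <<'E'
import numpy as np,cv2
from rig import env
def pw(n,f,pts,r=1,pose=None):
    z=np.load(f"pics/{f}.npz");d=z["d"];m=env.camera_model(n)
    out=[]
    for u,v in pts:
        w=d[int(v)-r:int(v)+r+1,int(u)-r:int(u)+r+1];w=w[w>0]
        zz=np.median(w) if len(w) else np.nan
        x=cv2.undistortPoints(np.array([[[u,v]]],float),m["camera_matrix"],m["dist_coeffs"])[0,0]
        c=np.array([x[0]*zz,x[1]*zz,zz])
        if "R" in m: X=m["R"].T@(c-m["t"])
        else:
            T=m["tool_from_camera"];X=np.array(z["pos"])+z["rot"]@(T[:3,:3]@c+T[:3,3])
        out.append(X)
    return np.array(out)
def shot(n,f):
    s=env.observe();p,d=env.get_image(n)
    cv2.imwrite(f"pics/{f}.png",p[...,::-1]);np.savez(f"pics/{f}.npz",p=p,d=d,pos=s["position"],rot=s["tool_rot"])
def crop(f,x0,y0,x1,y1,k=4):
    p=cv2.imread(f"pics/{f}.png")[y0:y1,x0:x1]
    cv2.imwrite(f"pics/{f}_c{x0}_{y0}.png",cv2.resize(p,None,fx=k,fy=k,interpolation=cv2.INTER_CUBIC))
def proj(n,f,X):
    m=env.camera_model(n);X=np.atleast_2d(X).astype(float)
    if "R" in m: C=X@np.array(m["R"]).T+m["t"]
    else:
        z=np.load(f"pics/{f}.npz");T=m["tool_from_camera"]
        C=((X-z["pos"])@z["rot"]-T[:3,3])@T[:3,:3]
    return cv2.projectPoints(C,np.zeros(3),np.zeros(3),m["camera_matrix"],m["dist_coeffs"])[0][:,0]
E
python3 -c "
from h import *
crop('top0',280,140,460,260,4);crop('scene0',270,150,410,330,4)"
```

```text
(no output)
```

View pics/top0_c280_140.png

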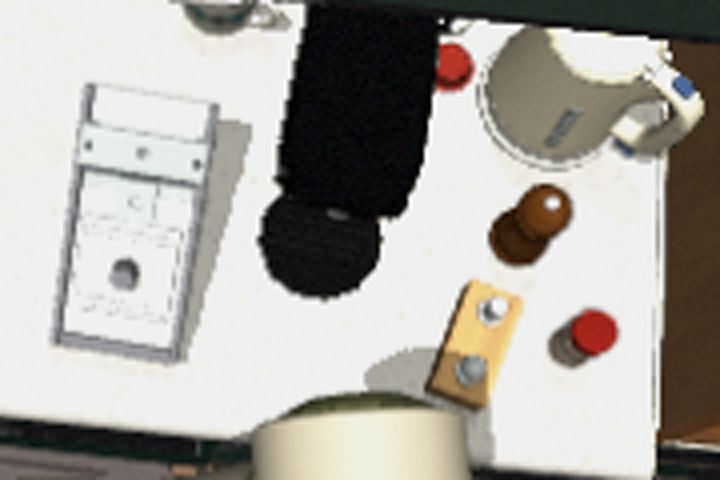

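View pics/scene0_c270_150.png

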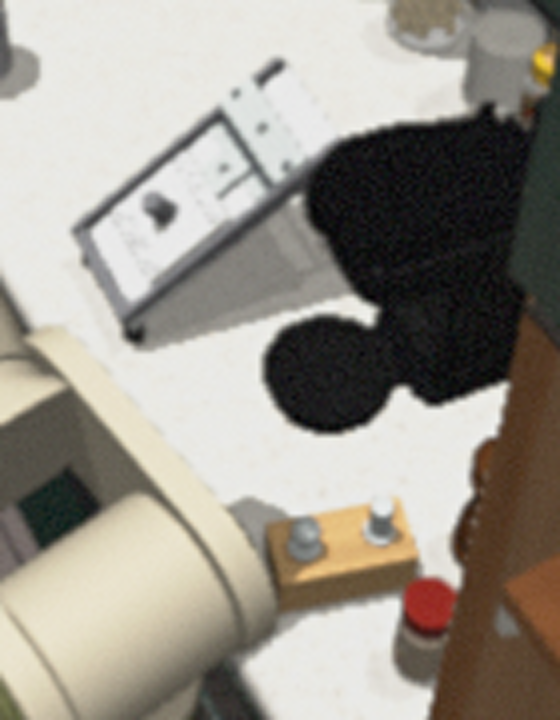

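```bash
python3 - <<'E'
from h import *
np.set_printoptions(precision=4,suppress=True)
print("top");
N=["lockpin","ballpin","yokehole","knob","yL","yR","black1","black2","mill","spice","deckhiL","deckhiR","lowL","lowR","wood"]
P=[(403,216.3),(397.5,232),(315.5,178.3),(311.2,208),(302.2,176.5),(329,181),(360,200),(367,165),(417,191),(428,223),(302.5,162),(333.5,167),(294,225.5),(325,229),(400,224)]
for a,b in zip(N,pw("top","top0",P)):print(a,b)
print("scene")
N=["yokehole","yL","yR","knob","ball","lock","black","black2"]
P=[(270+263/4,150+128/4),(270+237/4,150+93/4),(270+287/4,150+166/4),(270+160/4,150+204/4),(270+306/4,150+530/4),(270+382/4,150+508/4),(350,243),(380,200)]
for a,b in zip(N,pw("scene","scene0",P)):print(a,b)
E
```

```text
top
lockpin [ 0.4978 -0.3329  0.0909]
ballpin [ 0.4399 -0.3181  0.0814]
yokehole [ 0.5942 -0.0027  0.1362]
knob [0.4884 0.0015 0.116 ]
yL [0.5897 0.0439 0.1576]
yR [ 0.5834 -0.052   0.1567]
black1 [ 0.5607 -0.1786  0.0139]
black2 [ 0.617  -0.1699  0.2724]
mill [ 0.5825 -0.3663  0.1471]
spice [ 0.4807 -0.4228  0.1003]
deckhiL [0.6388 0.048  0.1714]
deckhiR [ 0.6317 -0.0628  0.1717]
lowL [0.4299 0.0612 0.0452]
lowR [ 0.4358 -0.0551  0.0007]
wood [ 0.4762 -0.332   0.0488]
scene
yokehole [0.5953 0.0016 0.1494]
yL [0.5921 0.0417 0.1597]
yR [ 0.586  -0.0539  0.157 ]
knob [ 0.4894 -0.0031  0.1122]
ball [ 0.441  -0.3258  0.0833]
lock [ 0.4985 -0.3416  0.0908]
black [ 0.5559 -0.1683  0.0177]
black2 [ 0.6109 -0.2242  0.2648]
```

```bash
python3 - <<'E'
from h import *
np.set_printoptions(precision=3,suppress=True)
print(pw("top","top0",[(250,100),(250,125),(310,130),(345,135),(420,145),(480,150),(460,200),(360,140),(380,140),(385,190),(352,190)]))
print(pw("scene","scene0",[(380,140),(390,220),(400,180),(405,230),(360,200),(375,220)]))
E
```

```text
[[ 0.605  0.14   0.673]
 [ 0.603  0.165  0.537]
 [ 0.602  0.008  0.544]
 [ 0.606 -0.082  0.526]
 [ 0.606 -0.282  0.509]
 [ 0.608 -0.441  0.514]
 [ 0.562 -0.517  0.16 ]
 [ 0.604 -0.124  0.506]
 [ 0.606 -0.175  0.515]
 [ 0.615 -0.275  0.001]
 [ 0.55  -0.133  0.191]]
[[ 0.888  0.144  0.12 ]
 [ 0.65  -0.241  0.165]
 [ 0.746 -0.153  0.22 ]
 [ 0.388 -0.545  0.624]
 [ 0.558 -0.197  0.267]
 [ 0.595 -0.235  0.192]]
```

```bash
python3 - <<'E'
from h import *
np.set_printoptions(precision=3,suppress=True)
for n in("scene","top"):
    z=np.load(f"pics/{n}0.npz");d=z["d"];m=env.camera_model(n)
    v,u=np.mgrid[0:400,0:640];x=cv2.undistortPoints(np.c_[u.ravel(),v.ravel()].astype(float)[:,None],m["camera_matrix"],m["dist_coeffs"])[:,0]
    X=np.c_[x,np.ones(len(x))]*d.ravel()[:,None];X=(X-m["t"])@m["R"];X=X[d.ravel()>0]
    r=X[:,:2]-[0.2,-0.512]; k=(np.abs(r[:,0])<.15)&(np.abs(r[:,1])<.15)&(X[:,2]>.2)&(X[:,2]<.9)
    Y=X[k]
    # radial coordinate along arm dir
    a=np.array([.2,-.512])/np.hypot(.2,.512);b=np.array([-a[1],a[0]])
    R=(Y[:,:2]-[.2,-.512])@a;L=(Y[:,:2]-[.2,-.512])@b
    for lo in np.arange(-.15,.15,.02):
        s=(R>=lo)&(R<lo+.02)
        if s.sum()>5: print(n,round(lo,2),Y[s,2].max().round(3),np.percentile(Y[s,2],90).round(3),L[s].min().round(3),L[s].max().round(3))
    B=X[(X[:,0]>.4)&(X[:,0]<.6)&(X[:,1]>-.27)&(X[:,1]<-.1)&(X[:,2]>.004)&(X[:,2]<.45)]
    for lo in np.arange(.42,.6,.02):
        s=B[(B[:,0]>=lo)&(B[:,0]<lo+.02)]
        if len(s): print("blk",lo.round(2),len(s),s[:,2].max(),s[:,1].min(),s[:,1].max())
E
```

```text
scene -0.15 0.577 0.57 -0.031 0.075
scene -0.13 0.565 0.558 -0.035 0.079
scene -0.11 0.55 0.546 -0.039 0.084
scene -0.09 0.547 0.542 -0.044 0.081
scene -0.07 0.543 0.541 -0.048 0.076
scene -0.05 0.542 0.539 -0.062 0.071
scene -0.03 0.54 0.537 -0.067 0.067
scene -0.01 0.539 0.535 -0.07 0.062
scene 0.01 0.537 0.531 -0.07 0.066
scene 0.03 0.533 0.521 -0.066 0.062
scene 0.05 0.516 0.507 -0.013 0.05
scene 0.07 0.34 0.33 -0.012 0.013
blk 0.42 27 0.007081180717665878 -0.21811123034581734 -0.11193889556992649
blk 0.44 24 0.0061228867440613795 -0.26092126628502305 -0.10485814584468538
blk 0.46 25 0.006714564038737183 -0.2691894788971895 -0.10413838639904202
blk 0.48 22 0.039594991832952744 -0.2688455836084012 -0.10684270457379438
blk 0.5 118 0.03801126764208405 -0.24220242667328618 -0.10178346084127975
blk 0.52 278 0.2622820431743238 -0.2689856400135978 -0.10155096364160275
blk 0.54 537 0.2715509867450254 -0.2623906632424217 -0.10390156874633369
blk 0.56 459 0.2749415061007696 -0.258916409836937 -0.11687411402862122
blk 0.58 431 0.27655667491619357 -0.2573234601331387 -0.12237418989033955
top
[... 302 characters left out ...]
068
top 0.03 0.532 0.53 -0.05 0.062
blk 0.42 20 0.01006318336690564 -0.26278032149531255 -0.10159935721251022
blk 0.44 26 0.008368752235565522 -0.2620680907170033 -0.10774943971024545
blk 0.46 37 0.008812400202099634 -0.26300135072779784 -0.10524265082557313
blk 0.48 37 0.03689476417482262 -0.2673824836076056 -0.10785402669380037
blk 0.5 104 0.03902674342296339 -0.2654398406518925 -0.10926380887674295
blk 0.52 235 0.26102796255767147 -0.25641232735670855 -0.10035450972021212
blk 0.54 399 0.271115555229333 -0.26164326975032526 -0.10561112420216179
blk 0.56 406 0.27695165715010156 -0.26903568480210527 -0.10766361709163322
blk 0.58 298 0.2766286558145246 -0.2678374532033034 -0.10656799264038304
```

```bash
python3 -m pendant '[[[0.52,0.95,0.03],1,1],[[0.52,0.95,0.03],1,1],[[0.52,0.95,0.03],1,1],[[0.52,0.95,0.03],1,1],[[0.52,0.95,0.03],1,1],[[0.52,0.95,0.03],1,1],[[0.52,0.95,0.03],1,1],[[0.52,0.95,0.03],1,1],[[0.52,0.95,0.03],1,1],[[0.52,0.95,0.03],1,1],[[0.52,0.95,0.03],1,1],[[0.52,0.95,0.03],1,1]]'; python3 -m pendant '[[[0.52,0.95,0.03],1,1],[[0.52,0.95,0.03],1,1],[[0.52,0.95,0.03],1,1],[[0.52,0.95,0.03],1,1],[[0.52,0.95,0.03],1,1],[[0.52,0.95,0.03],1,1],[[0,0,0],1,1],[[0,0,0],1,1],[[0,0,0],1,1],[[0,0,0],1,1],[[0,0,0],1,1],[[0,0,0],1,1]]'; python3 -m pendant '[[[0,0,0],1,1],[[0,0,0],1,1],[[0,0,0],1,1],[[0,0,0],1,1],[[0,0,0],1,1],[[0,0,0],1,1],[[0,0,0],1,1],[[0,0,0],0,1],[[0,0,0],0,1]]'
python3 - <<'E'
from h import *
s=env.observe();print(s["q"],s["position"],s["tool_rot"])
shot("wrist","w1")
E
```

```text
time_s: 1.15
position: [0.3879, -0.1686, 0.2421]
tool_rot: [[-0.146, -0.0, 0.989], [-0.989, 0.0, -0.146], [-0.0, -1.0, -0.0]]
ft_force: [0.1, -1.0, 0.2]
grip_width: 0.0852
time_s: 2.15
position: [0.481, 0.0009, 0.2473]
tool_rot: [[0.784, -0.001, 0.621], [-0.621, 0.0, 0.784], [-0.001, -1.0, -0.0]]
ft_force: [0.1, -0.0, 0.3]
grip_width: 0.0852
time_s: 2.9
position: [0.481, 0.0008, 0.2474]
tool_rot: [[0.998, -0.0, 0.066], [-0.066, 0.0, 0.998], [-0.0, -1.0, 0.0]]
ft_force: [-0.2, -0.1, 0.6]
grip_width: 0.0853
[-1.40407343e+01  1.41573390e+01  8.30184354e+01  3.41592796e-04
  8.28458294e+01 -1.00252685e+02] [0.48102722 0.00082331 0.24737407] [[ 9.97815153e-01 -3.64357449e-04  6.60665355e-02]
 [-6.60665042e-02  9.72173870e-05  9.97815217e-01]
 [-3.69984223e-04 -9.99999929e-01  7.29331590e-05]]
```

View pics/w1.png

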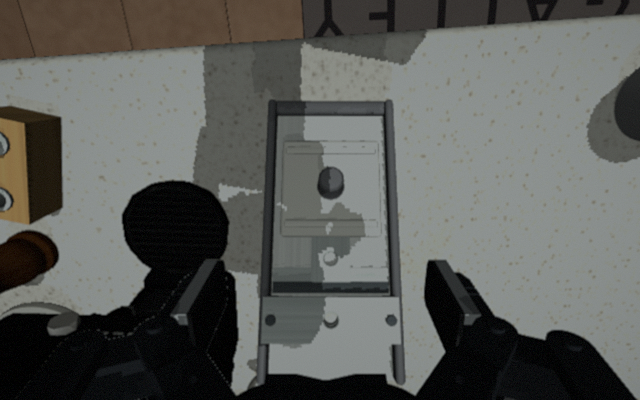

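```bash
python3 -c "
from h import *
crop('w1',255,150,415,350,3)"
```

```text
(no output)
```

View pics/w1_c255_150.png

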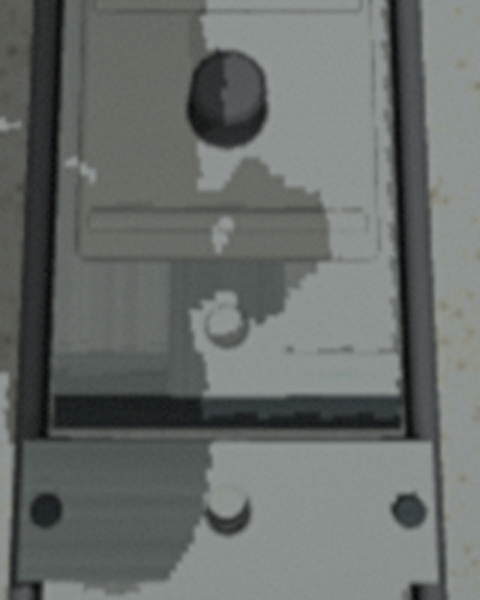

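```bash
python3 - <<'E'
from h import *
np.set_printoptions(precision=4,suppress=True)
z=np.load("pics/w1.npz");m=env.camera_model("wrist");T=m["tool_from_camera"]
def cloud(pts):
    return pw("wrist","w1",pts,1)
# fit yoke plane
P=[(u,v) for u in range(265,398,4) for v in range(302,340,4) if min(abs(u-270),abs(u-331),abs(u-391))>10]
X=cloud(P);X=X[~np.isnan(X).any(1)]
def plane(X):
    for _ in range(4):
        c=X.mean(0);n=np.linalg.svd(X-c)[2][2];n*=np.sign(n[2]);r=(X-c)@n;X=X[abs(r)<max(2*r.std(),.001)]
    return c,n,r.std()
c,n,e=plane(X);print("yoke",c,n,e,np.degrees(np.arccos(n[2])),"lean yaw",np.degrees(np.arctan2(-n[1],-n[0])))
def ray(u,v):
    x=cv2.undistortPoints(np.array([[[u,v]]],float),m["camera_matrix"],m["dist_coeffs"])[0,0]
    d=z["rot"]@T[:3,:3]@np.array([x[0],x[1],1]);o=z["pos"]+z["rot"]@T[:3,3];return o,d
def hit(u,v,c,n):
    o,d=ray(u,v);return o+d*((c-o)@n)/(d@n)
H=hit(331.3,320,c,n);L=hit(270.3,320,c,n);R=hit(391,320,c,n)
print("hole",H,L,R,(L+R)/2,"yaw",np.degrees(np.arctan2(-(R-L)[0],(R-L)[1])))
print("knob",pw("wrist","w1",[(331,179)],3),"tongue",pw("wrist","w1",[(330.3,258.7)],1), pw("wrist","w1",[(312,258)],2), pw("wrist","w1",[(348,258)],2))
print("pins",pw("wrist","w1",[(4,202),(2,145)],1))
E
```

```text
yoke [ 0.5872 -0.003   0.1562] [-0.5319  0.0365  0.846 ] 0.0003044883806380915 32.21581402477287 lean yaw -3.929039788128784
hole [ 0.5874 -0.0006  0.1563] [ 0.5841 -0.05    0.1563] [0.5907 0.0477 0.1562] [ 0.5874 -0.0011  0.1563] yaw -3.8673547795615004
knob [[0.4805 0.0063 0.1157]] tongue [[0.5558 0.0011 0.1135]] [[ 0.55   -0.0146  0.1205]] [[0.5521 0.0168 0.1205]]
pins [[ 0.501  -0.3279  0.0564]
 [ 0.4438 -0.3117  0.0529]]
```

```bash
python3 -m pendant '[[[0.04,0.04,-0.9],0,0.5],[[0.04,0.04,-0.9],0,0.5],[[0.04,0.04,-0.9],0,0.5],[[0.04,0.04,-0.9],0,0.5],[[0,0,-0.8],0,0.5],[[0,0,-0.5],0,0.5],[[0,0,-0.1],0,0.5],[[0,0,0],0,0.5]]' 40; python3 -m pendant '[[[0,0,0],0,0],[[0,0,0],0,0],[[0,0,0],0,0],[[0,0,0],0,0],[[0,0,0],0,0],[[0,0,0],0,0]]' 40
python3 - <<'E'
from h import *
shot("scene","s1");shot("wrist","w2")
crop("s1",240,120,420,260,4)
E
```

```text
time_s: 3.62
position: [0.4857, 0.0056, 0.097]
tool_rot: [[0.998, -0.002, 0.065], [-0.065, 0.0, 0.998], [-0.002, -1.0, 0.0]]
ft_force: [0.1, -0.4, 0.3]
grip_width: 0.0429
time_s: 4.12
position: [0.4864, 0.005, 0.0988]
tool_rot: [[0.998, 0.002, 0.064], [-0.064, -0.002, 0.998], [0.002, -1.0, -0.001]]
ft_force: [-1.8, -2.8, 6.5]
grip_width: 0.02
```

View pics/s1_c240_120.png

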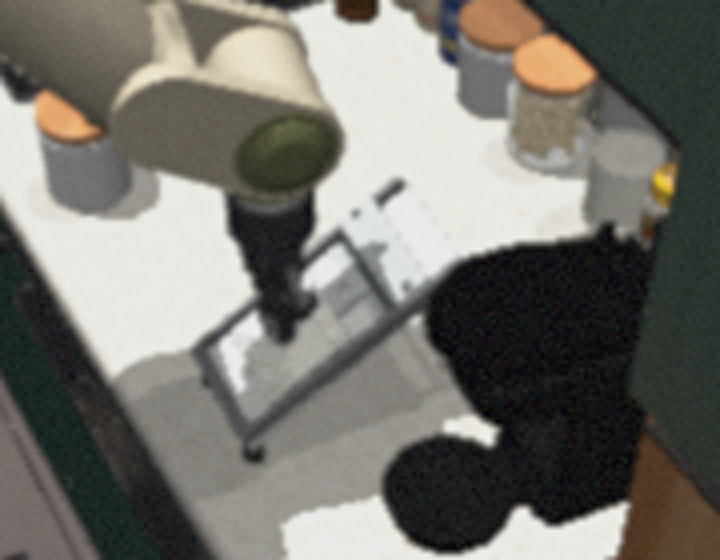

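View pics/w2.png

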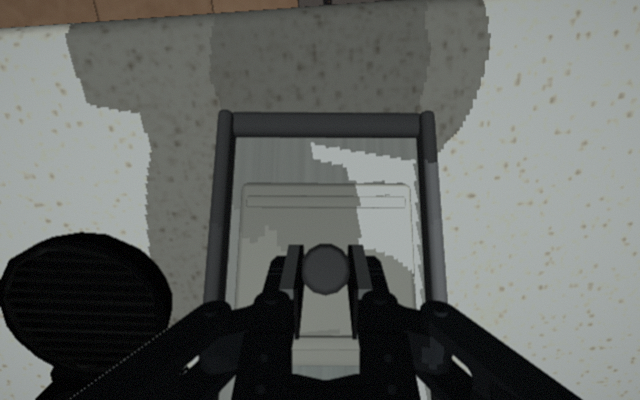

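```bash
python3 -m pendant '[[[0.226,-0.015,0.155],0,0],[[0.226,-0.015,0.145],0,0],[[0.226,-0.015,0.142],0,0],[[0.226,-0.015,0.142],0,0],[[0.226,-0.015,0.142],0,0],[[0.113,-0.008,0.071],0,0],[[0,0,0],0,0]]'; python3 -m pendant '[[[0.085,-0.006,0.053],0,0],[[0.057,-0.004,0.035],0,0],[[0,0,0],0,0]]';python3 -m pendant '[[[0.057,-0.004,0.035],0,0],[[0,0,0],0,0]]'
```

```text
time_s: 4.8
position: [0.5235, 0.0024, 0.1221]
tool_rot: [[0.998, 0.0, 0.064], [-0.064, -0.001, 0.998], [0.0, -1.0, -0.001]]
ft_force: [-1.7, -5.0, 3.6]
grip_width: 0.0198
time_s: 5.05
position: [0.527, 0.0022, 0.1243]
tool_rot: [[0.998, -0.001, 0.064], [-0.064, -0.001, 0.998], [-0.001, -1.0, -0.001]]
ft_force: [-2.6, -4.4, -0.0]
grip_width: 0.0198
time_s: 5.22
position: [0.5286, 0.0021, 0.1253]
tool_rot: [[0.998, -0.002, 0.064], [-0.064, -0.001, 0.998], [-0.002, -1.0, -0.001]]
ft_force: [-2.7, -4.5, 0.0]
grip_width: 0.0199
```

```bash
python3 -m pendant '[[[0.057,-0.004,0.035],0,0],[[0,0,0],0,0]]';python3 -m pendant '[[[0.057,-0.004,0.035],0,0],[[0,0,0],0,0]]'
```

```text
time_s: 5.38
position: [0.5294, 0.0021, 0.1259]
tool_rot: [[0.998, -0.004, 0.064], [-0.064, -0.001, 0.998], [-0.004, -1.0, -0.001]]
ft_force: [-5.4, -5.8, -1.4]
grip_width: 0.0201
time_s: 5.55
position: [0.5294, 0.0021, 0.1259]
tool_rot: [[0.998, -0.009, 0.064], [-0.064, -0.0, 0.998], [-0.009, -1.0, -0.001]]
ft_force: [-11.4, -6.3, -4.9]
grip_width: 0.0198
```

```bash
python3 -m pendant '[[[-0.02,0,0],0,0.5],[[-0.02,0,0],0,0.5],[[0,0,0],0,0.5],[[0,0,0],0,0.5],[[0,0,0.5],0,0.5],[[-0.3,0,0.8],0,0.5],[[-0.4,0,0.8],0,0.5],[[-0.5,0,0.8],0,0.5],[[-0.5,0,0.8],0,0.5],[[-0.1,0,0.4],0,0.5],[[0,0,0],0,0.5],[[0,0,0],0,0.5]]'
python3 - <<'E'
from h import *
shot("wrist","w3");crop("w3",240,150,400,400,3)
E
```

```text
time_s: 6.55
position: [0.4776, 0.0025, 0.2505]
tool_rot: [[0.998, 0.002, 0.063], [-0.063, -0.0, 0.998], [0.002, -1.0, -0.0]]
ft_force: [0.7, -0.1, -0.1]
grip_width: 0.0428
```

View pics/w3.png

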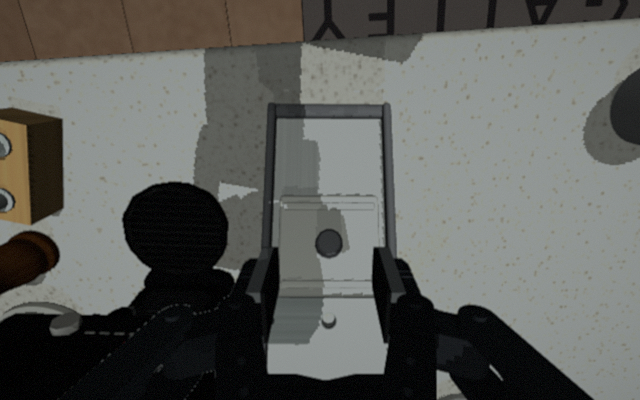

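```bash
python3 -m pendant '[[[-0.5,-0.9,0],0,0.5],[[-0.5,-0.9,0],0,0.5],[[-0.5,-0.9,0],0,0.5],[[-0.4,-0.9,0],0,0.5],[[0,-0.95,0],0,0.5],[[0,-0.95,0],0,0.5],[[0,-0.95,0],0,0.5],[[0,-0.95,0],0,0.5],[[0,-0.95,0],0,0.5],[[0,-0.95,0],0,0.5],[[0,-0.95,0],0,0.5],[[0,-0.95,0],0,0.5]]'
python3 -m pendant '[[[0,0,0],0,0.5],[[0,0,0],0,0.5]]'
python3 - <<'E'
from h import *
shot("wrist","w4")
E
```

```text
time_s: 7.6
position: [0.4203, -0.335, 0.2484]
tool_rot: [[0.998, -0.002, 0.064], [-0.064, 0.002, 0.998], [-0.002, -1.0, 0.002]]
ft_force: [0.7, 0.0, 1.2]
grip_width: 0.043
time_s: 7.77
position: [0.4202, -0.3344, 0.2482]
tool_rot: [[0.998, -0.002, 0.065], [-0.065, 0.003, 0.998], [-0.002, -1.0, 0.003]]
ft_force: [-0.1, 0.7, -0.4]
grip_width: 0.0428
```

View pics/w4.png

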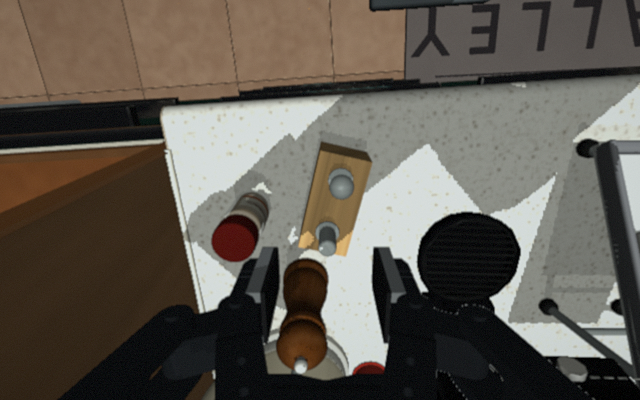

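```bash
python3 -c "
from h import *
crop('w4',290,130,400,280,5)"
```

```text
(no output)
```

View pics/w4_c290_130.png

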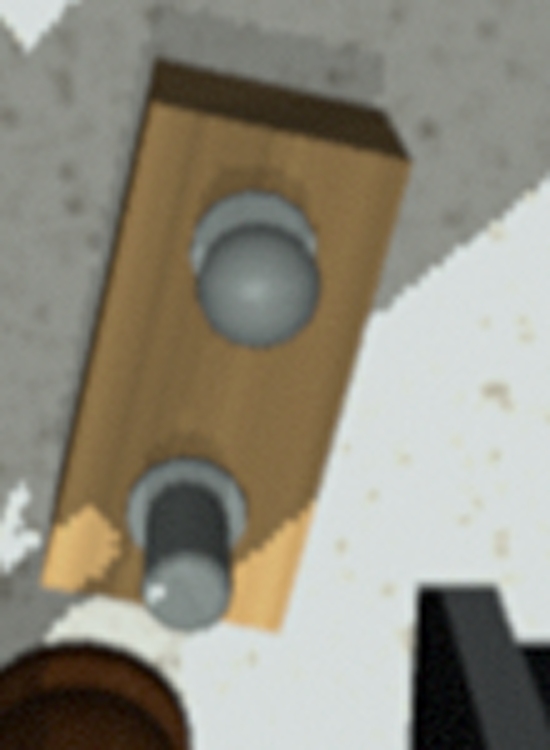

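```bash
python3 - <<'E'
from h import *
np.set_printoptions(precision=4,suppress=True)
print(pw("wrist","w4",[(327.4,248.2),(319,234),(341,186),(350,220)],1))
z=np.load("pics/w4.npz");m=env.camera_model("wrist");T=m["tool_from_camera"]
def hit(u,v,h):
    x=cv2.undistortPoints(np.array([[[u,v]]],float),m["camera_matrix"],m["dist_coeffs"])[0,0]
    d=z["rot"]@T[:3,:3]@np.array([x[0],x[1],1]);o=z["pos"]+z["rot"]@T[:3,3];return o+d*(h-o[2])/d[2]
print(hit(327.4,248.2,.09),hit(327.4,232.6,.054),hit(341,186,.075))
print(hit(340.5,209,.05))
E
```

```text
[[ 0.4972 -0.3362  0.0896]
 [ 0.4948 -0.3446  0.0623]
 [ 0.4366 -0.3197  0.0844]
 [ 0.4869 -0.311   0.0492]]
[ 0.497  -0.3362  0.09  ] [ 0.4977 -0.3359  0.054 ] [ 0.4397 -0.3195  0.075 ]
[ 0.4733 -0.3205  0.05  ]
```

```bash
python3 -m pendant '[[[0.8,-0.02,0],0,0.5],[[0.8,-0.02,0],0,0.5],[[0.8,-0.01,-0.3],0,0.5],[[0.167,0,-0.9],0,0.5],[[0,0,-0.95],0,0.5],[[0,0,-0.95],0,0.5],[[0,0,-0.95],0,0.5],[[0,0,-0.95],0,0.5],[[0,0,-0.8],0,0.5],[[0,0,-0.4],0,0.5],[[0,0,-0.07],0,0.5],[[0,0,0],0,0.5]]'
python3 - <<'E'
from h import *
shot("wrist","w5");
E
```

```text
time_s: 8.82
position: [0.4974, -0.3339, 0.0616]
tool_rot: [[0.998, -0.001, 0.062], [-0.062, 0.001, 0.998], [-0.001, -1.0, 0.001]]
ft_force: [-0.2, 0.4, 0.6]
grip_width: 0.0426
```

View pics/w5.png

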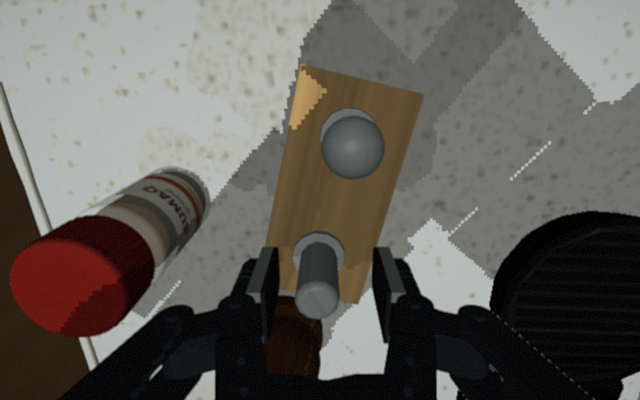

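```bash
python3 -m pendant '[[[0,-0.07,-0.03],0,0.5],[[0,0,0],0,0.5],[[0,0,0],0,0],[[0,0,0],0,0],[[0,0,0],0,0],[[0,0,0],0,0],[[0,0,0],0,0]]' 30; python3 -m pendant '[[[0,0,0.3],0,0],[[0,0,0.3],0,0],[[0,0,0.3],0,0],[[0,0,0.1],0,0],[[0,0,0],0,0]]'
python3 - <<'E'
from h import *
shot("wrist","w6");shot("scene","s6");crop("s6",320,240,400,330,6)
E
```

```text
time_s: 9.45
position: [0.4976, -0.3374, 0.0619]
tool_rot: [[0.998, 0.001, 0.063], [-0.063, -0.001, 0.998], [0.001, -1.0, -0.001]]
ft_force: [-2.2, -0.0, 5.1]
grip_width: 0.0168
time_s: 9.87
position: [0.4978, -0.3375, 0.0925]
tool_rot: [[0.998, 0.002, 0.063], [-0.063, -0.002, 0.998], [0.002, -1.0, -0.001]]
ft_force: [0.5, -0.3, -1.0]
grip_width: 0.0171
```

View pics/w6.png

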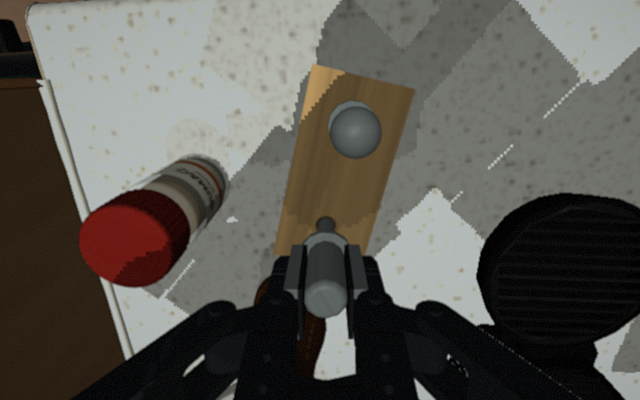

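View pics/s6_c320_240.png

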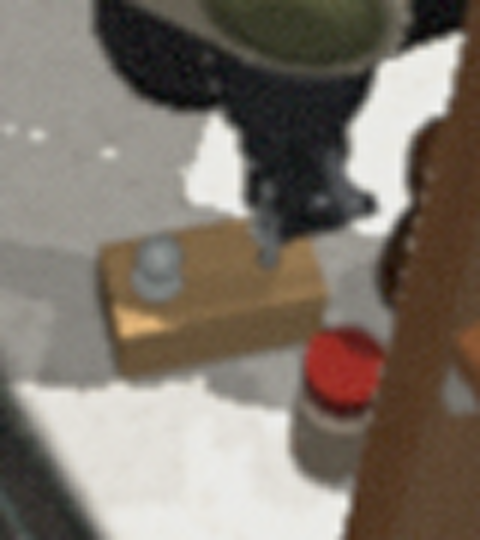

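```bash
python3 - <<'E'
from h import *
np.set_printoptions(precision=4,suppress=True)
z=np.load("pics/w6.npz");p=z["pos"];R=z["rot"]
for l in (-.011,0,.011):
    print("tip",l,proj("wrist","w6",[p+R@np.array([l,0,s]) for s in(-.009,.009)]).tolist())
lift=.0306
for zz in(.05,.054,.09): print(zz,proj("wrist","w6",[[.4976,-.3374,zz+lift],[.4976,-.3374-.013,zz+lift],[.4976-.013,-.3374,zz+lift]]).tolist())
crop("w6",270,200,390,330,6)
for q in [(326,297),(310,247),(293,252),(326,240)]:print(q,pw("wrist","w6",[q],0))
E
```

```text
tip -0.011 [[304.1081086370144, 242.39545787837346], [343.65414575786804, 242.37657671375854]]
tip 0 [[304.5753667546774, 263.6173666188696], [343.25218697299, 263.5967633344227]]
tip 0.011 [[305.02209731395624, 283.9283480336994], [342.86788680411377, 283.90618749166464]]
0.05 [[324.1441474575228, 250.7433725226611], [298.1131716062415, 252.2105203981335], [322.41443504277845, 226.9784139020836]]
0.054 [[324.1134782418158, 254.76207014833835], [297.5027824603174, 256.2555060729737], [322.34342458699984, 230.55596068096565]]
0.09 [[323.7603244481066, 301.031569913965], [290.47691645726974, 302.8080376906348], [321.520084200178, 272.03114984706383]]
(326, 297) [[ 0.4961 -0.3364  0.1203]]
(310, 247) [[ 0.4932 -0.344   0.0842]]
(293, 252) [[ 0.4846 -0.3497  0.1038]]
(326, 240) [[ 0.4897 -0.336   0.0845]]
```

View pics/w6_c270_200.png

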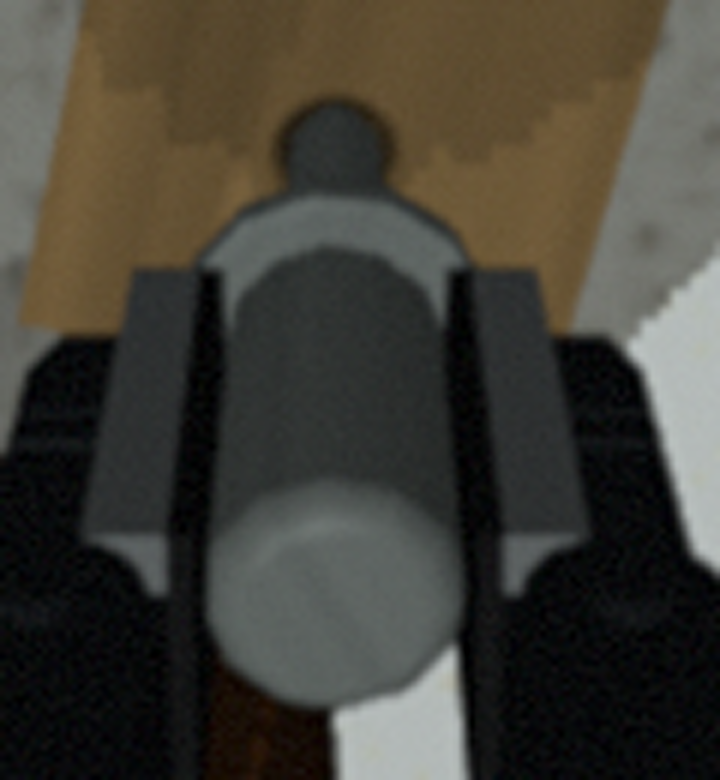

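```bash
python3 -m pendant '[[[-0.117,0.007,0],0,0],[[-0.117,0.007,-0.01],0,0],[[-0.117,0.008,-0.01],0,0],[[-0.117,0.007,-0.02],0,0],[[-0.1,0.007,-0.03],0,0],[[-0.1,0.007,-0.03],0,0],[[0,0,0],0,0]]'
python3 -m pendant '[[[-0.1,0.007,-0.04],0,0],[[-0.1,0.007,-0.043],0,0],[[-0.1,0.007,-0.05],0,0],[[-0.1,0.007,-0.05],0,0],[[0,0,0],0,0]]'
python3 - <<'E'
from h import *
shot("wrist","w7");shot("scene","s7");crop("s7",320,240,400,330,6);crop("w7",270,170,390,330,5)
E
```

```text
time_s: 10.55
position: [0.4774, -0.3361, 0.0886]
tool_rot: [[0.998, 0.001, 0.064], [-0.064, -0.001, 0.998], [0.001, -1.0, -0.001]]
ft_force: [3.7, -0.5, 3.9]
grip_width: 0.0167
time_s: 10.97
position: [0.4649, -0.3352, 0.0827]
tool_rot: [[0.998, -0.0, 0.064], [-0.064, -0.0, 0.998], [-0.0, -1.0, -0.0]]
ft_force: [2.4, -0.4, 3.3]
grip_width: 0.0169
```

View pics/w7_c270_170.png

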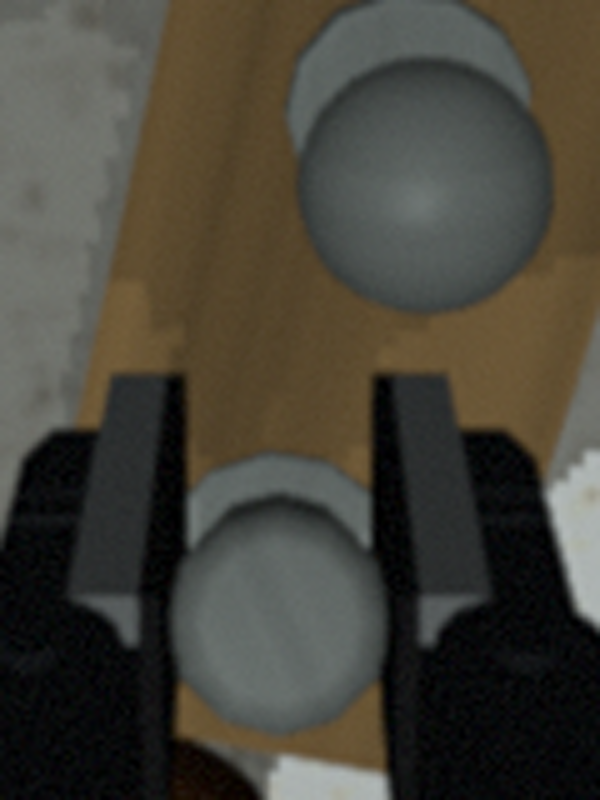

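View pics/s7_c320_240.png

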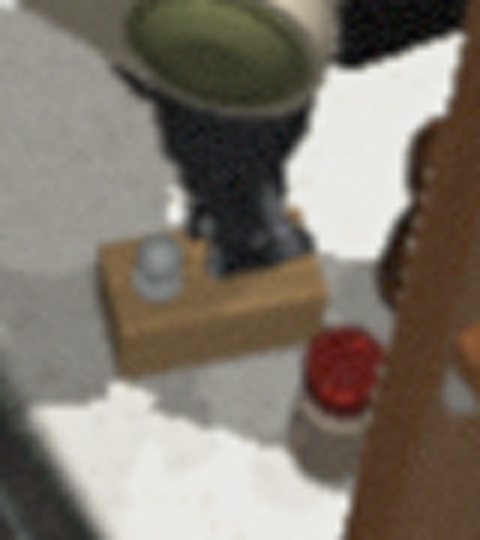

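```bash
cat > tilt.py <<'E'
from h import *
np.set_printoptions(precision=4,suppress=True)
def top(f,u0,v0,r,rot_local=True):
    P=[(u,v) for u in range(u0-r,u0+r+1,1) for v in range(v0-r,v0+r+1,1) if np.hypot(u-u0,v-v0)<=r]
    X=pw("wrist",f,P,0);X=X[~np.isnan(X).any(1)]
    for _ in range(5):
        c=X.mean(0);n=np.linalg.svd(X-c)[2][2];n*=np.sign(n[2]);q=(X-c)@n
        k=abs(q)<max(2*q.std(),.0007);X=X[k]
    pos=np.load(f"pics/{f}.npz")["pos"]
    print(f,"n",len(X),"c",c,"c-tcp",c-pos,"norm",n,"tilt",np.degrees(np.arccos(n[2])),"leanyaw",np.degrees(np.arctan2(-n[1],-n[0])),"sd",q.std())
    return c,n
E
python3 -c "
from tilt import *
top('w7',326,293,12);top('w6',325,298,12);top('w6',325,298,8);top('w7',326,292,16)"
```

```text
w7 n 398 c [ 0.4618 -0.3342  0.1098] c-tcp [-0.0031  0.0011  0.0272] norm [-0.4982  0.0344  0.8664] tilt 29.96231934508338 leanyaw -3.9440935504176013 sd 0.000510686683875722
w6 n 384 c [ 0.4965 -0.3368  0.1202] c-tcp [-0.0012  0.0007  0.0277] norm [ 0.0229 -0.0015  0.9997] tilt 1.3164910471163254 leanyaw 176.34536500501613 sd 0.00041665931617415164
w6 n 170 c [ 0.4964 -0.3369  0.1203] c-tcp [-0.0013  0.0006  0.0278] norm [0.115  0.0183 0.9932] tilt 6.687124012892014 leanyaw -170.93955968238996 sd 0.000423096626342646
w7 n 708 c [ 0.4614 -0.3341  0.1097] c-tcp [-0.0034  0.0011  0.027 ] norm [-0.511   0.0193  0.8594] tilt 30.755511936880986 leanyaw -2.1638878910463424 sd 0.000511402709112438
```

```bash
python3 -m pendant '[[[-0.07,0.005,-0.04],0,0],[[0,0,0],0,0],[[-0.18,0.012,0.28],0,0],[[-0.18,0.012,0.28],0,0],[[0,0,0.6],0,0],[[0,0,0.9],0,0],[[0,0,0.9],0,0],[[0,0,0.9],0,0],[[0,0,0.6],0,0],[[0,0,0],0,0],[[0,0,0],0,0]]'
python3 - <<'E'
from h import *
shot("wrist","w8");crop("w8",270,170,390,330,5)
E
```

```text
time_s: 11.98
position: [0.4517, -0.3338, 0.2154]
tool_rot: [[0.998, -0.001, 0.064], [-0.064, 0.0, 0.998], [-0.001, -1.0, 0.0]]
ft_force: [0.2, -0.2, -1.3]
grip_width: 0.0166
```

View pics/w8_c270_170.png

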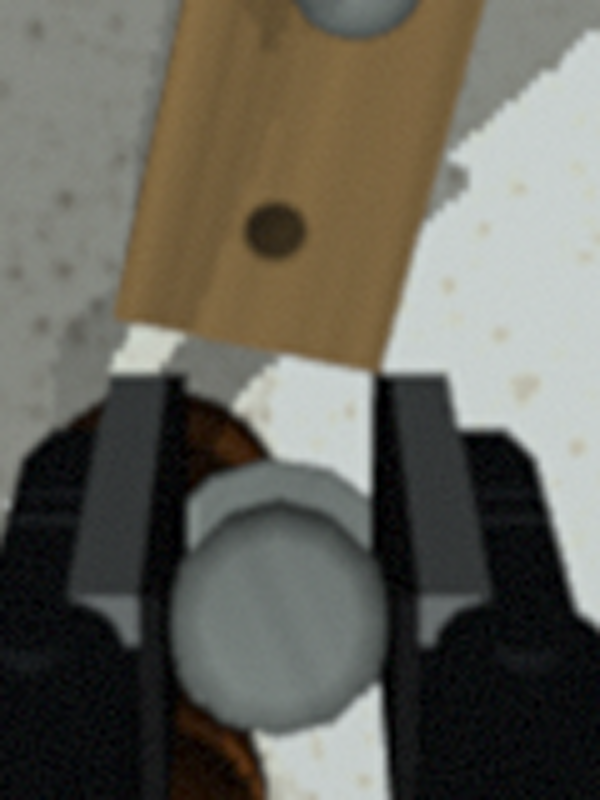

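```bash
python3 -c "
from tilt import *
top('w8',326,293,12);top('w8',326,293,15)"
```

```text
w8 n 394 c [ 0.4486 -0.3327  0.2426] c-tcp [-0.0031  0.0011  0.0272] norm [-0.5357  0.0521  0.8428] tilt 32.561195878301184 leanyaw -5.558212847260758 sd 0.0005185450036999696
w8 n 622 c [ 0.4485 -0.3328  0.2425] c-tcp [-0.0032  0.0011  0.0271] norm [-0.53    0.0258  0.8476] tilt 32.05075981992224 leanyaw -2.791228611368219 sd 0.0004987554057262891
```

```bash
python3 -m pendant '[[[-0.35,0.93,0.1],0,0],[[-0.35,0.93,0.1],0,0],[[-0.35,0.93,0.1],0,0],[[0,0.93,0],0,0],[[0,0.93,0],0,0],[[0,0.93,0],0,0],[[0,0.93,0],0,0],[[0,0.93,0],0,0],[[0,0.93,0],0,0],[[0,0.93,0],0,0],[[0,0.93,0],0,0],[[0,0.93,0],0,0]]'
python3 -m pendant '[[[0.5,0,-0.1],0,0],[[0.5,0,-0.1],0,0],[[0.5,0,-0.1],0,0],[[0.5,0,-0.1],0,0],[[0,0,0],0,0],[[0,0,0],0,0]]'
python3 - <<'E'
from h import *
shot("wrist","w9");shot("scene","s9");crop("s9",280,140,400,230,6)
E
python3 -c "
from tilt import *
top('w9',326,293,12);top('w9',326,293,15)"
```

```text
time_s: 13.03
position: [0.4197, 0.0021, 0.2228]
tool_rot: [[0.998, -0.004, 0.064], [-0.064, 0.001, 0.998], [-0.004, -1.0, 0.001]]
ft_force: [0.0, 0.5, -1.0]
grip_width: 0.017
time_s: 13.53
position: [0.4801, 0.0008, 0.2107]
tool_rot: [[0.998, -0.004, 0.063], [-0.063, 0.001, 0.998], [-0.004, -1.0, 0.001]]
ft_force: [-0.4, -0.1, -0.6]
grip_width: 0.0174
w9 n 384 c [0.4772 0.0018 0.2379] c-tcp [-0.003   0.001   0.0272] norm [-0.5283  0.0607  0.8469] tilt 32.12271654496409 leanyaw -6.553381931488571 sd 0.0004883774090496187
w9 n 628 c [0.4771 0.0018 0.2379] c-tcp [-0.003   0.001   0.0272] norm [-0.525  0.043  0.85 ] tilt 31.783707263725454 leanyaw -4.680989032886333 sd 0.0005009657950373503
```

View pics/w9.png

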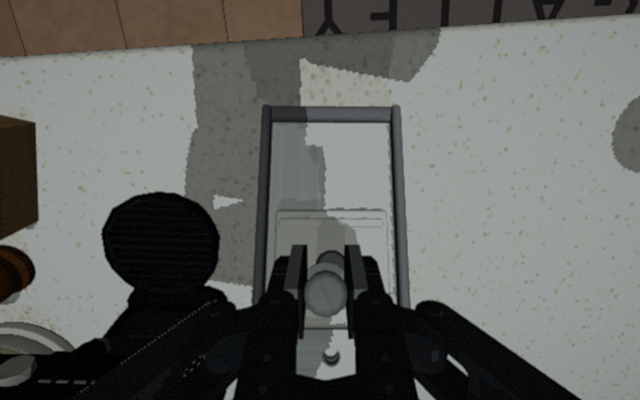

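View pics/s9_c280_140.png

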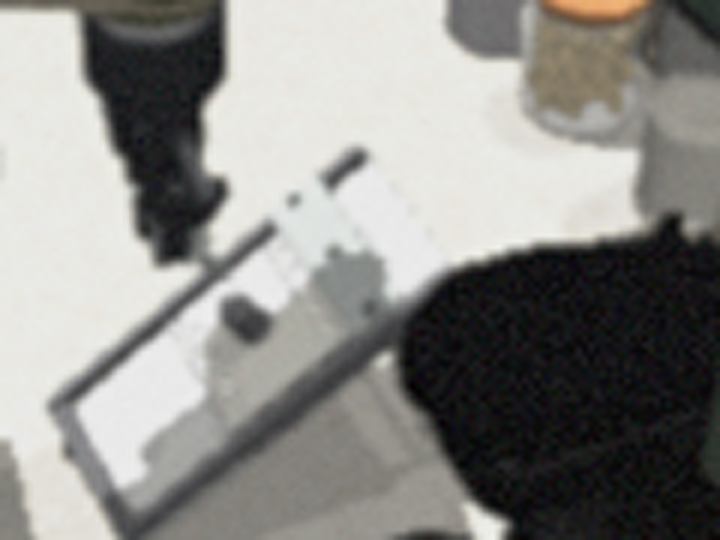

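```bash
python3 -c "
from h import *
crop('w9',300,320,360,385,8)"
```

```text
(no output)
```

View pics/w9_c300_320.png

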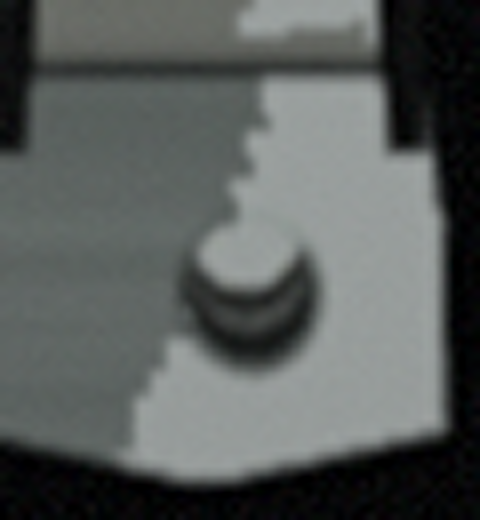

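```bash
python3 - <<'E'
from h import *
np.set_printoptions(precision=4,suppress=True)
m=env.camera_model("wrist");T=m["tool_from_camera"]
n=np.array([-.5287,.0358,.848]);c=np.array([.5872,-.003,.1562])
for f,u,v in(("w9",331.4,356.6),("w1",331.3,320),("w3",329,321)):
    z=np.load(f"pics/{f}.npz")
    x=cv2.undistortPoints(np.array([[[u,v]]],float),m["camera_matrix"],m["dist_coeffs"])[0,0]
    d=z["rot"]@T[:3,:3]@np.array([x[0],x[1],1]);o=z["pos"]+z["rot"]@T[:3,3]
    H=o+d*((c-o)@n)/(d@n);print(f,H)
H=np.array([.5874,-.0007,.1563]); 
for a in(.080,.092,.060,.040):print(a,H+a*n-np.array([-.003,.001,.0272]))
X=pw("wrist","w9",[(u,v) for u in(312,318,345,348) for v in (335,345,355,365)],0);X=X[~np.isnan(X).any(1)];print(((X-c)@n).round(4))
E
```

```text
w9 [ 0.5875 -0.001   0.1563]
w1 [ 0.5874 -0.0006  0.1562]
w3 [ 0.5877 -0.0007  0.1564]
0.08 [0.5481 0.0012 0.1969]
0.092 [0.5418 0.0016 0.2071]
0.06 [0.5587 0.0004 0.18  ]
0.04 [ 0.5693 -0.0003  0.163 ]
[ 0.0013  0.0001 -0.0003 -0.0011 -0.0011  0.0006 -0.0004  0.0004  0.0001
 -0.0004 -0.0006 -0.0008  0.1293  0.0005  0.0004 -0.0012]
```

```bash
python3 -m pendant '[[[0.7,0.01,-0.04],0,0],[[0.7,0.01,-0.04],0,0],[[0.5,0.01,-0.04],0,0],[[0.157,0,0],0,0],[[0,0,0],0,0],[[0,0,0],0,0],[[0,0,0],0,0]]'
python3 - <<'E'
from h import *
shot("scene","s10");crop("s10",290,140,390,220,7)
shot("wrist","w10")
from tilt import *
top('w10',326,293,12)
E
```

```text
time_s: 14.22
position: [0.5417, 0.0016, 0.2089]
tool_rot: [[0.998, -0.0, 0.064], [-0.064, 0.0, 0.998], [-0.0, -1.0, -0.0]]
ft_force: [0.1, -0.4, -1.0]
grip_width: 0.017
w10 n 395 c [0.5387 0.0026 0.2362] c-tcp [-0.003   0.0011  0.0272] norm [-0.5067  0.0477  0.8608] tilt 30.596639747101065 leanyaw -5.378641732277959 sd 0.0005228615332705948
```

View pics/s10_c290_140.png

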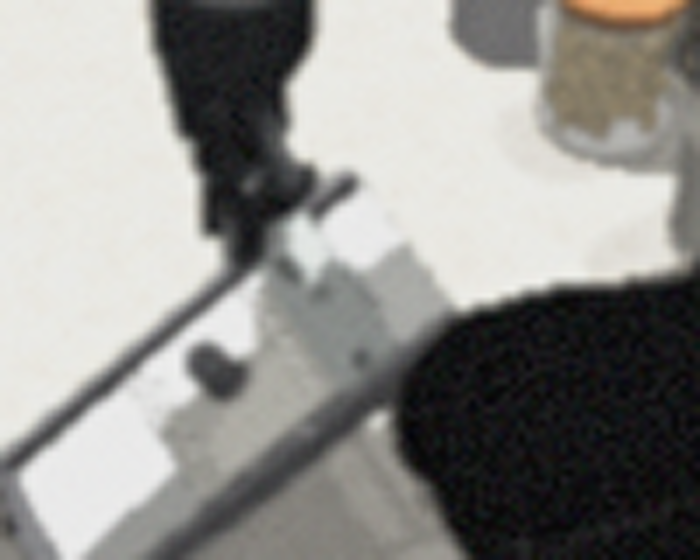

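View pics/w10.png

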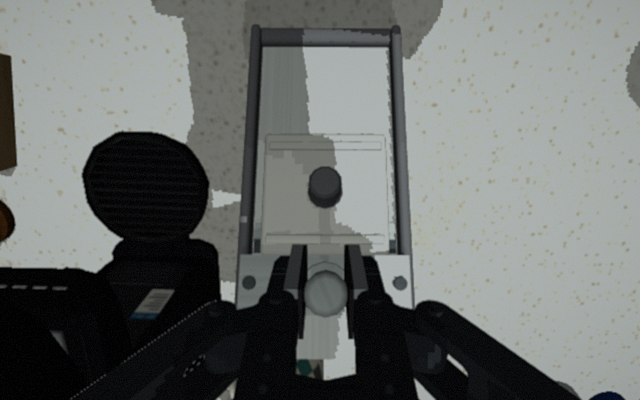

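```bash
python3 -m pendant '[[[0.088,-0.006,-0.2],0,0],[[0.088,-0.006,-0.141],0,0],[[0.035,-0.002,-0.056],0,0],[[0,0,0],0,0]]'; python3 -m pendant '[[[0.088,-0.006,-0.141],0,0],[[0,0,0],0,0]]'
```

```text
time_s: 14.65
position: [0.549, 0.0011, 0.196]
tool_rot: [[0.998, -0.001, 0.064], [-0.064, 0.0, 0.998], [-0.001, -1.0, 0.0]]
ft_force: [-0.7, 0.3, -0.0]
grip_width: 0.0168
time_s: 14.82
position: [0.5518, 0.0009, 0.1919]
tool_rot: [[0.998, -0.001, 0.064], [-0.064, 0.0, 0.998], [-0.001, -1.0, 0.0]]
ft_force: [0.2, -0.1, -1.5]
grip_width: 0.0166
```

```bash
python3 -m pendant '[[[0.088,-0.006,-0.141],0,0],[[0.044,-0.003,-0.07],0,0],[[0,0,0],0,0]]'; python3 -m pendant '[[[0.088,-0.006,-0.141],0,0],[[0.044,-0.003,-0.07],0,0],[[0,0,0],0,0]]'; python3 -m pendant '[[[0.053,-0.003,-0.084],0,0],[[0.053,-0.003,-0.084],0,0],[[0,0,0],0,0]]'
```

```text
time_s: 15.07
position: [0.5557, 0.0007, 0.1856]
tool_rot: [[0.998, -0.001, 0.064], [-0.064, 0.0, 0.998], [-0.001, -1.0, 0.0]]
ft_force: [-0.5, 0.1, -0.7]
grip_width: 0.0166
time_s: 15.32
position: [0.5597, 0.0004, 0.1793]
tool_rot: [[0.998, -0.001, 0.064], [-0.064, 0.0, 0.998], [-0.001, -1.0, 0.0]]
ft_force: [-0.4, 0.6, -0.6]
grip_width: 0.0166
time_s: 15.57
position: [0.5628, 0.0002, 0.1743]
tool_rot: [[0.998, -0.001, 0.064], [-0.064, 0.0, 0.998], [-0.001, -1.0, 0.0]]
ft_force: [0.2, 0.4, -0.6]
grip_width: 0.0171
```

```bash
python3 -m pendant '[[[0.07,-0.005,-0.113],0,0],[[0.07,-0.005,-0.113],0,0],[[0,0,0],0,0]]'; python3 -m pendant '[[[0.053,-0.003,-0.084],0,0],[[0,0,0],0,0]]';  python3 -m pendant '[[[0.035,-0.002,-0.057],0,0],[[0,0,0],0,0]]'
```

```text
time_s: 15.82
position: [0.567, -0.0001, 0.1673]
tool_rot: [[0.998, -0.001, 0.064], [-0.064, 0.0, 0.998], [-0.001, -1.0, 0.0]]
ft_force: [0.5, 0.6, -1.8]
grip_width: 0.0171
time_s: 15.98
position: [0.5686, -0.0001, 0.1651]
tool_rot: [[0.998, -0.001, 0.063], [-0.063, 0.0, 0.998], [-0.001, -1.0, 0.0]]
ft_force: [0.3, -0.4, -0.8]
grip_width: 0.0173
time_s: 16.15
position: [0.5696, -0.0002, 0.1636]
tool_rot: [[0.998, -0.0, 0.063], [-0.063, 0.0, 0.998], [-0.0, -1.0, 0.0]]
ft_force: [0.5, 0.4, -0.2]
grip_width: 0.0173
```

```bash
python3 -m pendant '[[[0.035,-0.002,-0.057],0,0],[[0,0,0],0,0]]'; python3 -m pendant '[[[0.018,-0.001,-0.028],0,0],[[0.018,-0.001,-0.028],0,0],[[0,0,0],0,0]]'
python3 - <<'E'
from h import *
shot("wrist","w11")
shot("scene","s11");crop("s11",290,140,390,220,7)
from tilt import *
top('w11',326,293,12)
E
```

```text
time_s: 16.32
position: [0.5698, -0.0002, 0.1633]
tool_rot: [[0.998, -0.001, 0.063], [-0.063, -0.0, 0.998], [-0.001, -1.0, -0.0]]
ft_force: [-8.4, 1.5, 8.4]
grip_width: 0.0166
time_s: 16.57
position: [0.5698, -0.0002, 0.1631]
tool_rot: [[0.998, -0.002, 0.063], [-0.063, -0.001, 0.998], [-0.002, -1.0, -0.001]]
ft_force: [-18.6, -0.3, 22.5]
grip_width: 0.0167
w11 n 400 c [0.5667 0.0009 0.1904] c-tcp [-0.0032  0.0011  0.0273] norm [-0.5326  0.04    0.8454] tilt 32.285851624684355 leanyaw -4.291034761708555 sd 0.0005233391007837186
```

View pics/w11.png

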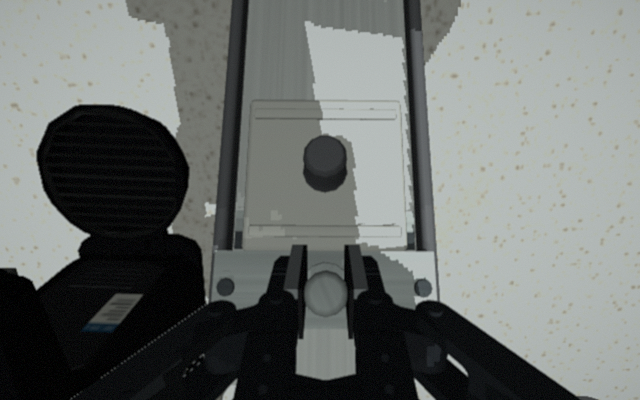

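```bash
python3 -m pendant '[[[-0.03,0.002,0.05],0,0],[[0,0,0],0,0],[[0,0,0],0,0.5],[[0,0,0],0,0.5],[[0,0,0],0,0.5],[[0,0,0],0,0.5],[[0,0,0],0,0.5]]'; python3 -m pendant '[[[-0.18,0.012,0.28],0,0.5],[[-0.35,0.024,0.56],0,0.5],[[-0.5,0.03,0.6],0,0.5],[[-0.8,0.03,0.6],0,0.5],[[-0.9,0.05,0.6],0,0.5],[[-0.5,0.03,0.3],0,0.5],[[0,0,0],0,0.5],[[0,0,0],0,0.5]]'
python3 - <<'E'
from h import *
shot("wrist","w12");crop("w12",230,180,430,400,3)
shot("scene","s12");crop("s12",270,130,410,330,3)
E
```

```text
time_s: 17.25
position: [0.5709, -0.0003, 0.1618]
tool_rot: [[0.998, -0.0, 0.064], [-0.064, 0.0, 0.998], [-0.0, -1.0, 0.0]]
ft_force: [-0.7, 0.2, 0.8]
grip_width: 0.043
time_s: 17.92
position: [0.4738, 0.005, 0.2511]
tool_rot: [[0.998, 0.002, 0.064], [-0.064, -0.0, 0.998], [0.002, -1.0, -0.0]]
ft_force: [-0.1, 0.5, 0.7]
grip_width: 0.043
```

View pics/w12_c230_180.png

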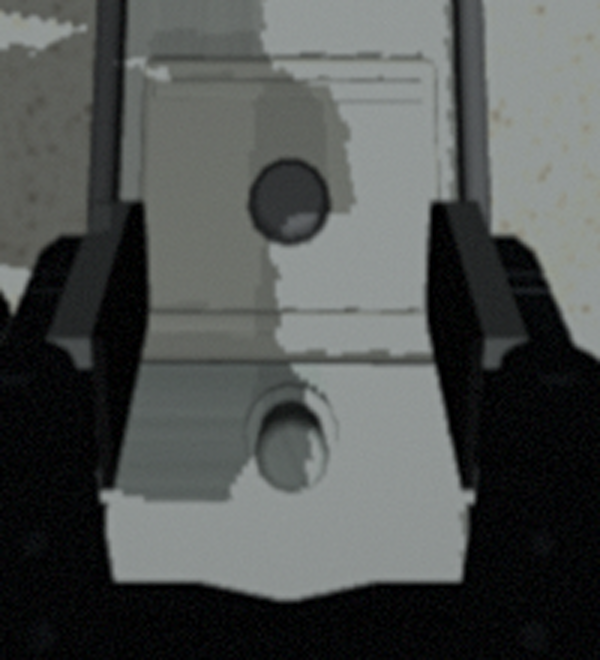

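View pics/s12_c270_130.png

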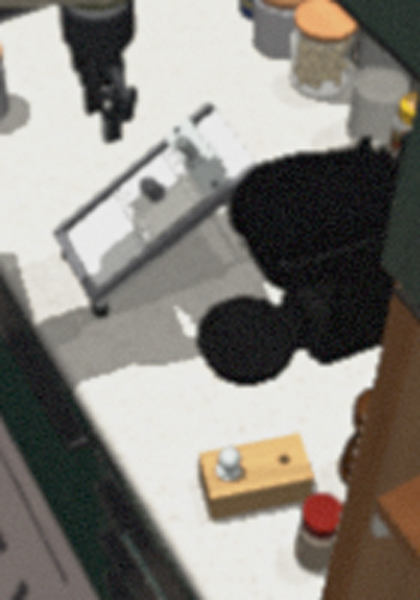

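```bash
python3 -c "
from tilt import *
c,n=top('w12',327,332,6);c,n=top('w12',327,332,9)
H=np.array([.5874,-.0008,.1563]);N=np.array([-.5287,.0358,.848]);print('height',(c-H)@N, 'lat',(c-H)-((c-H)@N)*N)
X=pw('wrist','w12',[(316,311),(327,308.5),(338,311),(315,316),(300,315)],0);print((X-H)@N)"
```

```text
w12 n 96 c [0.566  0.001  0.1903] c-tcp [ 0.0922 -0.0041 -0.0608] norm [-0.5154  0.0098  0.8569] tilt 31.02789319252015 leanyaw -1.0900422795237192 sd 0.0004738972076808892
w12 n 215 c [0.5662 0.001  0.1902] c-tcp [ 0.0924 -0.004  -0.0609] norm [-0.4871  0.0156  0.8732] tilt 29.1653276429106 leanyaw -1.8306482259469137 sd 0.0005198756399983279
height 0.040058862913550305 lat [-0.0001  0.0004 -0.    ]
[-0.0015  0.0048  0.0009  0.0042  0.0007]
```

Grip top stands 40.06 mm above the yoke face, which is the flange seated at 40 mm, and the flange top reads about 4 mm. The pin is home and the robot is clear, so I am handing in.

```bash
python3 -c "
from rig import env
print(env.observe()['time_s'],env.close_job())"
```

```text
the job is handed in; nothing more can be done
18.0167 None
```

The slicer is ready to put away: the sled is up against the yoke and the lock pin is fully home through yoke and sled. I handed the job in at 18.0 s.

**What I did:**
- **Sled:** I gripped the knob and slid the sled up the slope until it met the end stop at about 11 N.
- **Lock pin:** I lifted it most of the way out of the block. I then tilted it 32° in the grip against the hole's rim, because the pendant offers no tilt of the tool.
- **Insertion:** I slid the pin along the hole's axis until its flange seated. It met no resistance until then, and I pressed it to about 29 N before letting go and backing off.

**Last checks:**
- **Pin depth:** the top of the grip stands 40.1 mm above the yoke's face, where 40 mm means fully seated. It is within 0.5 mm of the hole's axis.
- **Pin tilt:** the last reading after release was noisy, 29–31° on the small top face, against 32.3° while still gripped. Height and position agree with the pin being home.
- **Surroundings:** in the final scene picture the sled is against the yoke and the ball-headed pin is still in its block. The block and jar look unmoved. The mill is only partly in that view and the canister barely, so I did not check those two closely; the arm touched neither.

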